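Re-handle the ravioli stamp

TASK

The big round ravioli stamp on the board has lost its handle. Set the loose handle over the stamp's tapered shank and let it go, tap it fully home with the mallet so that friction alone holds it, and put the mallet back down. Then lift the stamp by its handle and set it down, upright, on the mat in the empty bay of the tray, leaving the other two stamps where they stand.

Things in the scene. Friction and masses are not known exactly. Their poses are not given: they have to be found in the camera images.
- stamp_seat (a point): Big round ravioli stamp: brass fluted cutter, 72 mm across, standing edge down on the board with a bare tapered shank straight up. Point on its axis at the top face of its 40 mm wide collar, 32 mm above the stamp's underside; z up the axis. The shank rises 36 mm above this point, 26 mm thick at the collar, 21 mm where its round dome begins.
- stamp: The same stamp head, loose, about 0.2 kg; origin at the centre of its underside (18 mm above the counter at the start), z up along the shank.
- handle_mid (a point): The loose turned beech handle, 110 mm long, about 0.11 kg, standing upright on the counter, socket down. Round straight grip 36 mm thick from 40 to 100 mm up, brass ferrule at the foot 40 mm thick, flat butt on top. Point on its axis, half-way: 55 mm above the foot, 55 mm below the butt; z from foot to butt. Tapered socket 38 mm deep, 24 mm wide at the mouth.
- handle: The same handle; origin at the centre of its foot. Dropped on the shank it jams with the foot 5 to 8 mm above the collar; a push down on the butt drives it on, 10 to 18 N to be home, foot on collar (handle_mid then 55 mm above stamp_seat). Taps to 25 N do no harm. Home, friction resists a pull of at least 6 N.
- mallet_head (a point): White nylon mallet, about 0.34 kg, standing on one of its two flat faces on the counter. Head: an upright cylinder 52 mm across, 86 mm tall; this point is its centre, 43 mm above the counter, z up the head's axis. A round beech handle 20 mm thick sticks out level from the middle of the head along +x, its end 187 mm from this point.
- mallet: The same mallet; origin at the centre of the face it stands on, x along its handle. Balances about 12 mm from the head's axis towards the handle, so it may be held by the head, pinched from above across y, and brought straight down on its lower face.
- bay (a point): Centre of the top of the round red mat (78 mm across, 3 mm thick, top 8 mm above the counter) in the empty bay of the dark wooden tray. This point's x runs along the row of three square bays, y across it; bays 86 mm inside, 91 mm apart, walls 5 mm thick and 26 mm high; any may be the empty one. On the mat the stamp's collar is 40 mm above the counter.
- square_mid (a point): Complete square stamp (60 mm square, 145 mm tall with its 36 mm thick handle), loose, standing on its own mat in another bay; leave it there. Point on its axis, 70 mm above the tray floor.
- small_mid (a point): Complete small round stamp (52 mm across, 145 mm tall with its 36 mm thick handle), loose, standing on its own mat in the remaining bay; leave it there. Point on its axis, 70 mm above the tray floor.
- board: Wooden work board, fixed, 300 x 220 x 18 mm; origin at the centre of its underside on the counter, x along its 300 mm side; top 18 mm above the counter. A red leaf-shaped silicone mould, 18 mm high, lies near its far end.
Mind the look-alikes: they are no part of the job. Several things look just like the part that bears bay: the one meant starts nearest to the robot's base.

How it is judged:
By the outcome, as a careful person would: the job done as asked, in the order asked, and still so for the second after the job is handed in, with the robot touching nothing.
It also fails if it takes over 72 s, if anything falls off the work surface, if the arm or the gripper's body presses on something with over 40 N, if the wrist force passes 120 N, or if a joint passes its speed limit or range.

ROBOT

A 7-joint arm with a two-finger parallel gripper is mounted at the origin on the work surface. World frame = base frame: x ahead of the robot, y to its left, z up, the work surface at z = 0. Lengths are in mm, angles in rad, forces in N, time in s.
With the tool pointing down it reaches from about 375 to 925 mm from the base axis. Payload 3.1 kg.
Tool frame: the origin (TCP) lies between the finger pads; the fingertips stand 19 mm ahead of it and the grasp point (between the pads) is the TCP; z points along the fingers, y is the line along which they close (so a half turn about z gives the same grasp; the last joint's range is limited). The gripper opens to 85 mm and grips with 20 to 120 N. Pads are 22 mm wide; open, the fingers measure 114 mm over their backs; the gripper's body (76 mm by 85 mm) begins 54 mm behind the grasp point. The pads swing forward as they close: fully open they stand 13 mm farther back than shut.
Start: joints at [1.235, 0.383, 0.044, 1.598, -0.018, 1.161, -0.05], TCP at [153.137, -631.706, 250.269] pointing down, gripper open.
Joint ranges: [-2.61, 2.61], [-0.41, 2.15], [-1.48, 1.57], [0, 2.5], [-1.57, 4.71], [0.05, 1.97], [-2.85, 2.85]. Speed limits (rad/s): [2.79, 2.79, 3.14, 3.14, 3.14, 3.14, 3.14].

INTERFACE

Orientations are given as a 3x3 rotation matrix whose columns are the frame's x, y, z axes.
In Python, from plant import sense, optics, order gives the robot as it stands.
- The arm moves only by the tool send_rows, never from a script. Its argument "steps" is a list of rows, each an object with "travel": the shift along the tool's x, y, z normalised to -1 to 1, where 1 is 1 m, a list of three; "turn": the turn, a rotation vector about the tool's x, y, z normalised to -1 to 1, where 1 is 2 pi rad, a list of three. A call has 1 to 12 rows; each row is the pose to reach, as a shift and turn from the pose commanded when the call began, along the tool's axes at that moment, turning the shorter way round; what a row does not reach only later rows make up. A row lasts 1/12 s, in which the tool goes at most 41.7 mm and 7.16 degrees, less where a joint would pass 70% of its speed; a pose out of reach is approached as far as the arm can. A call with a number of a shift or a turn outside -1 to 1 is refused whole. A call with a gripper value outside its range is refused whole. "claw" is the gripper's target within -1 to 1 (shut at 1, half-way at 0, fully open at -1), set as the call begins (left out, the last holds). The fingers move at their own pace and stop on an object; "squeeze" is the grip in N (left out, the last holds). Time passes only in rows, so rows that repeat a pose let the fingers close. It gives the time, the measured TCP pose, the force, the opening and the grip force at its end, in the units of the state.
- sense(): the state, without advancing time (a new reading comes with each control period).
- optics.camera(name): name is "side" or "top"; returns a dict with "color" (480x640x3 uint8, red, green, blue), "z_map" (480x640 float32, mm along the optical axis (not along the pixel's ray), 0 where there is no reading), "fx", "fy", "cx", "cy" (pixels), "extrinsics" (4x4, takes a point from world to camera coordinates). Camera axes: x right, y up, looking along -z (the intrinsics and any distortion apply to the point x, -y, -z); pixel columns grow to the right and rows downward; lengths in mm; the calibration is good to about 2 mm. A picture is of the moment at which its call begins.
- order.job_done(): hands the job in; it is judged then, once.
Trained networks look in the newest picture that a camera, given by its name, has taken for a name from the list of things; names that differ only in an ending like _2 or _b are one class to them, and where a whole thing is asked for, a point or a joint stands for the part that bears it (a point fixed in the world has none). Each returns a list of dicts, best first, with "conf" (0 to 1); they miss things now and then, are a little off and sometimes report something else, mostly with a low value. They report only what shows in the picture. A call takes as long as a camera call. They do not tell look-alikes from the thing itself.
- optics.recognise(label, camera): "position" ([x, y, z] in mm, in world coordinates, good to about 4 mm: the middle of the surface that is visible of it).
- optics.trace(label, camera): "mask" (480x640 bool, what is visible of it).
The state is a dict: "time": time; "q": joint angles; "qd": joint speeds; "effort": joint torques, N m; "position": TCP position; "orientation": TCP orientation; "ft_force": force on the tool from outside, world axes, zero at the start; "moment": the same for the moment, N m; "gripper_width": opening from 0.0 (shut) to 1.0 (fully open); "finger_force": force on a finger pad.
Only numpy, scipy, OpenCV 4.12 (cv2) and the standard library are available. Lean on these libraries where they do the work, as an engineer would, in place of code of your own. Each camera call takes 0.05 s, during which the arm holds its last target. There are 200 camera calls.

## Working session

There is one attempt and no reset: what is moved stays moved. The work goes in short steps, Python scripts to look and compute and a tool call to move; the robot and the scene stay as the last step left them, time stands still between calls to the robot, and variables do not carry over. Pictures are saved under pics/ and viewed, at most 10 in all, crops included, and the job is handed in when it is done.

Besides the shell and the picture viewer there is one more tool, called after "Call:" as name(argument=value, ...) on one line, values as JSON. send_rows: Moves the arm, as the interface text tells. Scaled input: -1 to 1 covers 1 m each way for a shift and 2 pi rad each way for a turn. Its arguments: {"type":"object","properties":{"steps":{"type":"array","items":{"type":"object","properties":{"travel":{"type":"array","items":{"type":"number","minimum":-1,"maximum":1}},"turn":{"type":"array","items":{"type":"number","minimum":-1,"maximum":1}}}}},"claw":{"type":"number"},"squeeze":{"type":"number"}},"required":["steps"]}

```bash
mkdir -p pics; ls; cat > h.py <<'E'
import numpy as np, cv2
from plant import sense, optics, order
def cam(n,save=None):
    c=optics.camera(n)
    if save: cv2.imwrite('pics/'+save+'.png',c['color'][:,:,::-1])
    return c
def cloud(c):
    z=c['z_map'].astype(float); v,u=np.mgrid[:480,:640]
    P=np.stack([(u-c['cx'])/c['fx']*z,-(v-c['cy'])/c['fy']*z,-z,np.ones_like(z)],-1)
    W=P@np.linalg.inv(c['extrinsics']).T
    W=W[...,:3]; W[z<=0]=np.nan
    return W
def pix(c,p):
    q=c['extrinsics']@np.append(p,1); return [round(c['cx']+c['fx']*q[0]/-q[2]),round(c['cy']-c['fy']*q[1]/-q[2])]
E
python3 - <<'E'
from h import *
np.set_printoptions(precision=1,suppress=True)
s=sense(); print(s['time'],s['position'],s['orientation'],s['gripper_width'])
for n in ['top','side']:
    c=cam(n,n+'0'); np.savez(n+'0.npz',**c); print(n,{k:c[k] for k in c if k not in('color','z_map')})
    for l in ['stamp_seat','stamp','handle_mid','mallet_head','bay','square_mid','small_mid','board']:
        for d in optics.recognise(l,n)[:5]: print(n,l,round(d['conf'],2),np.array(d['position']),pix(c,d['position']))
E
```

```text
pics
0.0 [ 152.9 -630.8  248.9] [[ 1.   0.2 -0. ]
 [ 0.2 -1.   0. ]
 [-0.  -0.  -1. ]] 1.0011468863573283
top {'fx': 504.2671457872298, 'fy': 504.2671457872298, 'cx': 318.19757956141535, 'cy': 244.4280183065163, 'extrinsics': array([[   -0. ,    -1. ,     0. ,   -90.9],
       [    1. ,    -0. ,     0.2,  -602.8],
       [   -0.2,     0. ,     1. , -1054.4],
       [    0. ,     0. ,     0. ,     1. ]])}
top stamp 0.69 [518.5 -24.5  43.9] [285, 283]
top handle_mid 0.71 [624.4 238.5  92. ] [158, 232]
top handle_mid 0.27 [520.2 -26.7  45.9] [286, 282]
top mallet_head 0.93 [422.7 296.4  55.6] [132, 330]
top bay 0.7 [ 748.3 -417.3    3.6] [456, 183]
top bay 0.65 [ 583.7 -439.7    5.3] [470, 254]
top bay 0.6 [ 542.2 -289.5    9. ] [405, 273]
top square_mid 0.73 [ 452.8 -269.    32.2] [399, 313]
top square_mid 0.36 [579.  -11.5  17.7] [280, 257]
top square_mid 0.24 [ 623.8 -291.4   31.2] [406, 235]
top small_mid 0.95 [ 619.7 -290.9   32. ] [406, 237]
top small_mid 0.17 [579.8 -10.8  17.8] [280, 256]
top board 0.95 [578.9  -9.7  15.8] [279, 257]
side {'fx': 553.5652133269782, 'fy': 553.5652133269782, 'cx': 325.19675838386274, 'cy': 231.8162048514119, 'extrinsics': array([[    1. ,    -0.2,     0. ,  -596.7],
       [    0.2,     0.7,     0.7,  -105.3],
       [   -0.2,    -0.7,     0.7, -1084.7],
       [    0. ,     0. ,     0. ,     1. ]])}
side stamp_seat 0.93 [521.9 -29.5  47.8] [285, 239]
side stamp 0.61 [520.9 -36.5  43. ] [285, 243]
side handle_mid 0.95 [625.4 240.1  64.1] [309, 142]
side mallet_head 0.67 [432.6 261.4  52.9] [225, 151]
side bay 0.93 [ 583.3 -446.3    1. ] [369, 444]
side bay 0.69 [ 749.6 -421.9    4.2] [461, 407]
side bay 0.68 [ 545.1 -289.9    8.6] [324, 360]
side square_mid 0.6 [ 456.7 -291.8   48.7] [274, 359]
side small_mid 0.7 [ 632.2 -308.    50.1] [377, 347]
side board 0.68 [582.  -48.2  18.2] [316, 250]
```

View pics/top0.png

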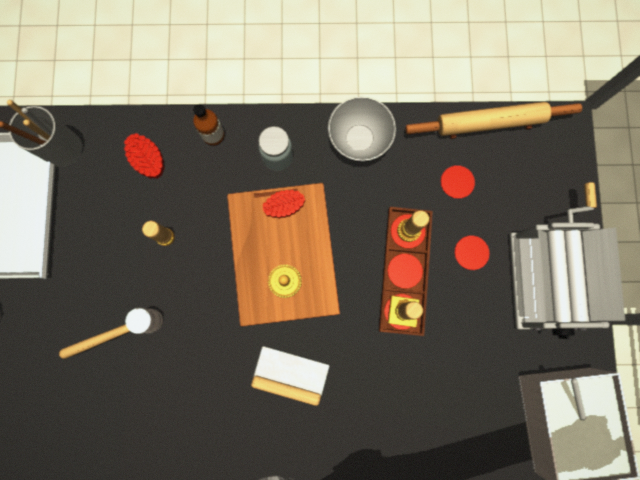

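View pics/side0.png

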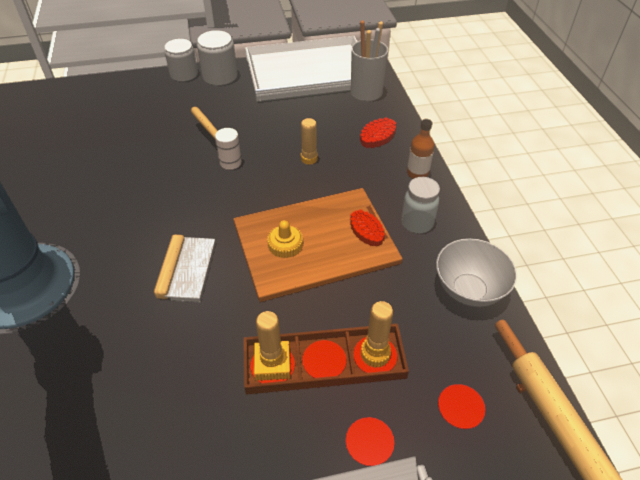

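Top view: three red mats, at (458,182), (472,253) and (405,271). Only the one at (405,271) lies in the tray, between the small round stamp (410,228) and the square stamp (404,311). It is also nearest to the base (about 615 mm against 730 and 860), so it fits. The loose handle is at (158,232), the mallet at (139,320) and the stamp at (285,282). The side view agrees. Next I'll confirm the mat in a crop and fit the positions.

```bash
cat >> h.py <<'E'
from scipy.optimize import least_squares
def pts(W,x,y,r,z0,z1):
    P=W.reshape(-1,3); m=(np.hypot(P[:,0]-x,P[:,1]-y)<r)&(P[:,2]>z0)&(P[:,2]<z1); return P[m]
def circ(P,R):
    "axis xy and mean fit error of an upright cylinder of radius R"
    f=lambda p:np.hypot(P[:,0]-p[0],P[:,1]-p[1])-R
    r=least_squares(f,P[:,:2].mean(0),loss='soft_l1',f_scale=1.5); return r.x,np.median(abs(r.fun)),len(P)
def disc(W,x,y,r,z0,z1):
    P=pts(W,x,y,r,z0,z1); (cx,cy),rad=cv2.minEnclosingCircle(P[:,:2].astype(np.float32)); return np.array([cx,cy]),rad,P.mean(0),len(P)
E
python3 - <<'E'
from h import *
np.set_printoptions(precision=1,suppress=True)
for n in ['top','side']:
    c=dict(np.load(n+'0.npz')); W=cloud(c)
    print(n,'handle grip',circ(pts(W,624,240,40,45,96),18),'top',disc(W,624,240,40,103,118))
    print(' mallet',circ(pts(W,420,290,45,10,34),26),'top',disc(W,420,290,60,79,95))
    P=pts(W,420,290,230,30,65); P=P[np.hypot(P[:,0]-420,P[:,1]-290)>45]
    d=np.linalg.svd(P[:,:2]-P[:,:2].mean(0))[2][0]; print(' mhandle mean',P.mean(0),'dir',d,np.degrees(np.arctan2(d[1],d[0])),len(P))
    print(' shank',circ(pts(W,520,-27,25,54,74),11.9),'collar+',disc(W,520,-27,45,45,54),'tip',pts(W,520,-27,20,60,120)[:,2].max() )
    print(' skirt',circ(pts(W,520,-27,60,21,32),36))
    m=optics.trace('bay',n)
    for d in m:
        Q=W[d['mask']]; print(' mat',d['conf'],np.nanmedian(Q,0),np.nanmin(Q,0),np.nanmax(Q,0),d['mask'].sum())
    for l,x,y in [('sq',456,-275),('small',628,-300)]:
        print(l,circ(pts(W,x,y,35,85,130),18))
    hsv=cv2.cvtColor(c['color'],cv2.COLOR_RGB2HSV)
    red=((hsv[...,0]<6)|(hsv[...,0]>174))&(hsv[...,1]>180)&(hsv[...,2]>120)
    Q=W[red]; Q=Q[np.hypot(Q[:,0]-543,Q[:,1]+289)<46]; print(' redmat',cv2.minEnclosingCircle(Q[:,:2].astype(np.float32)),np.median(Q[:,2]),Q.mean(0))
c=np.load('top0.npz')['color'][190:350,340:510]
cv2.imwrite('pics/crop.png',cv2.resize(c,None,fx=3.5,fy=3.5,interpolation=cv2.INTER_CUBIC)[:,:,::-1])
E
```

```text
top handle grip (array([629.3, 250.7]), np.float64(0.38723333133967586), 135) top (array([628.8, 249.5]), 17.905643463134766, array([628.2, 248.8, 108.3]), 224)
 mallet (array([441.3, 276.2]), np.float64(0.3009916150711902), 40) top (array([441.9, 275.2]), 26.36237907409668, array([441.4, 274.6,  84.6]), 508)
 mhandle mean [425.6 362.3  49. ] dir [-0.8  0.7] 138.88171744435712 700
 shank (array([524.7, -22. ]), np.float64(0.49536609522440855), 27) collar+ (array([523.7, -22.1]), 30.62499237060547, array([522.6, -23.3,  48.2]), 207) tip 87.6517085510693
 skirt (array([523.6, -22.9]), np.float64(9.559224703885398), 57)
 mat 0.89 [ 752.8 -420.6    2.3] [ 715.5 -459.    -5.4] [ 792.9 -381.7    9.3] 858
 mat 0.75 [ 546.1 -291.     7.2] [ 509.8 -329.9   -2.1] [ 584.8 -252.3   13.5] 959
 mat 0.66 [ 587.2 -444.4    2.3] [ 548.7 -484.6   -5.2] [ 625.9 -406.4   10.9] 926
 mat 0.46 [521.9 -24.2  43.5] [488.8 -58.2  11.5] [561.   13.4  87.7] 837
 mat 0.37 [ 454.3 -271.    34.5] [ 415.5 -325.6   -0.4] [ 494.9 -242.4  153.9] 1086
 mat 0.32 [583.5 -13.3  17. ] [ 431.6 -138.8   -1.3] [746.6 108.5  3
[... 676 characters left out ...]
4(0.8113672063502317), 95) collar+ (array([522.1, -21.5]), 31.677837371826172, array([522. , -27.4,  48.4]), 321) tip 90.45178488060276
 skirt (array([522.3, -22.1]), np.float64(7.431838762527107), 345)
 mat 0.97 [ 750.5 -419.8    4.4] [ 712.8 -457.7   -1.9] [ 790.4 -379.1    9.5] 1637
 mat 0.88 [ 546.1 -288.1    9.4] [ 508.2 -322.9    4.2] [ 583.  -249.2   14.6] 1283
 mat 0.87 [ 585.  -443.1    4.2] [ 547.8 -479.4   -1.3] [ 622.8 -403.5    9. ] 1761
sq (array([ 454.6, -277.4]), np.float64(0.3949323881680762), 324)
small (array([ 635.7, -297.3]), np.float64(0.4556498632898638), 325)
 redmat ((542.5669555664062, -289.6412353515625), 40.320438385009766) 9.457010929847229 [ 545.2 -290.7    9.4]
```

View pics/crop.png

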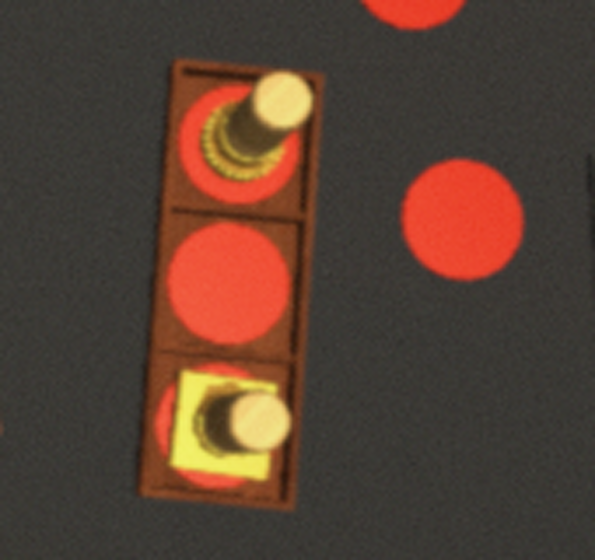

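The crop shows the red mat at top-image (405,271) inside the tray's middle bay, with the small round stamp above it and the square stamp below. The loose mat to its right lies on the counter and is farther off. So the in-tray mat is the bay meant. Now the mallet's direction and a move helper.

```bash
cat >> h.py <<'E'
import json
from scipy.spatial.transform import Rotation as Ro
def Rdown(yaw):
    c,s=np.cos(yaw),np.sin(yaw); return np.array([[c,s,0],[s,-c,0],[0,0,-1.]])
def mv(targets):
    "targets [(x,y,z,yaw)]: print rounded rows from the commanded pose; keep the last as the new commanded pose"
    C=json.load(open('cmd.json')); p,R=np.array(C['p']),np.array(C['R'])
    for x,y,z,yaw in targets:
        t=np.round(R.T@(np.array([x,y,z])-p)/1000,4); w=np.round(Ro.from_matrix(R.T@Rdown(yaw)).as_rotvec()/(2*np.pi),4)
        print('travel',t.tolist(),'turn',w.tolist(),'rows>=',np.ceil(max(np.linalg.norm(t)*1000/41.7,np.linalg.norm(w)*360/7.16)))
    json.dump({'p':(p+R@t*1000).tolist(),'R':(R@Ro.from_rotvec(w*2*np.pi).as_matrix()).tolist()},open('cmd.json','w'))
E
python3 - <<'E'
from h import *
np.set_printoptions(precision=4,suppress=True)
s=sense(); print(s['orientation'])
for n in ['top','side']:
    c=dict(np.load(n+'0.npz')); W=cloud(c); P=pts(W,385,375,100,32,62); P=P[(P[:,0]<440)&(np.hypot(P[:,0]-441,P[:,1]-276)>45)]
    v=P[:,:2]-[441,276.5]; k=np.argmax(np.linalg.norm(v,axis=1)); d=np.linalg.svd(P[:,:2]-P[:,:2].mean(0))[2][0]
    print(n,len(P),P.mean(0),np.arctan2(d[1],d[0]),np.arctan2(v[:,1].mean(),v[:,0].mean()),np.linalg.norm(v[k]))
R=Ro.from_matrix(s['orientation']).as_matrix()
json.dump({'p':[153.137,-631.706,250.269],'R':R.tolist()},open('cmd.json','w'))
mv([(628.7,250,200,1.9)])
E
```

```text
[[ 0.9718  0.2357  0.    ]
 [ 0.2357 -0.9718 -0.0001]
 [ 0.      0.0001 -1.    ]]
top 632 [396.8179 384.6872  49.0805] 1.9529075096918205 1.9585111753019488 187.13710726349515
side 281 [393.2345 388.7571  51.9517] -1.1948323399142984 1.9730911045578785 186.68034074391676
travel [0.67, -0.7448, 0.0502] turn [0.0, 0.0, -0.2645] rows>= 25.0
```

```bash
python3 - <<'E'
from h import *
s=sense(); json.dump({'p':[153.137,-631.706,250.269],'R':Ro.from_matrix(s['orientation']).as_matrix().tolist()},open('cmd.json','w'))
mv([(330,-330,250,0.8)]); mv([(480,-40,250,1.35)]); mv([(628.7,250,200,1.9)])
E
```

```text
travel [0.243, -0.2515, 0.0003] turn [0.0, -0.0, -0.0895] rows>= 9.0
travel [0.3126, -0.0944, -0.0001] turn [0.0, 0.0, -0.0875] rows>= 8.0
travel [0.3155, 0.0816, 0.05] turn [0.0, 0.0, -0.0875] rows>= 8.0
```

Call:
send_rows(steps=[{"travel":[0.243,-0.2515,0.0003],"turn":[0,0,-0.0895]},{"travel":[0.243,-0.2515,0.0003],"turn":[0,0,-0.0895]},{"travel":[0.243,-0.2515,0.0003],"turn":[0,0,-0.0895]},{"travel":[0.243,-0.2515,0.0003],"turn":[0,0,-0.0895]},{"travel":[0.243,-0.2515,0.0003],"turn":[0,0,-0.0895]},{"travel":[0.243,-0.2515,0.0003],"turn":[0,0,-0.0895]},{"travel":[0.243,-0.2515,0.0003],"turn":[0,0,-0.0895]},{"travel":[0.243,-0.2515,0.0003],"turn":[0,0,-0.0895]},{"travel":[0.243,-0.2515,0.0003],"turn":[0,0,-0.0895]},{"travel":[0.243,-0.2515,0.0003],"turn":[0,0,-0.0895]},{"travel":[0.243,-0.2515,0.0003],"turn":[0,0,-0.0895]}], claw=-1, squeeze=60)

```text
time: 1.92
position: [330.7, -329.4, 250.4]
orientation: [[0.694, 0.72, 0.0], [0.72, -0.694, -0.001], [-0.001, 0.001, -1.0]]
ft_force: [0.2, -0.8, -0.7]
gripper_width: 1.001
finger_force: 0.0
```

Call:
send_rows(steps=[{"travel":[0.3126,-0.0944,0],"turn":[0,0,-0.0875]},{"travel":[0.3126,-0.0944,0],"turn":[0,0,-0.0875]},{"travel":[0.3126,-0.0944,0],"turn":[0,0,-0.0875]},{"travel":[0.3126,-0.0944,0],"turn":[0,0,-0.0875]},{"travel":[0.3126,-0.0944,0],"turn":[0,0,-0.0875]},{"travel":[0.3126,-0.0944,0],"turn":[0,0,-0.0875]},{"travel":[0.3126,-0.0944,0],"turn":[0,0,-0.0875]},{"travel":[0.3126,-0.0944,0],"turn":[0,0,-0.0875]},{"travel":[0.3126,-0.0944,0],"turn":[0,0,-0.0875]},{"travel":[0.3126,-0.0944,0],"turn":[0,0,-0.0875]}])

```text
time: 2.75
position: [481.2, -39.6, 250.2]
orientation: [[0.217, 0.976, 0.001], [0.976, -0.217, 0.0], [0.001, 0.001, -1.0]]
ft_force: [-0.4, 0.3, -0.2]
gripper_width: 1.002
finger_force: 0.0
```

Call:
send_rows(steps=[{"travel":[0.3155,0.0816,0.05],"turn":[0,0,-0.0875]},{"travel":[0.3155,0.0816,0.05],"turn":[0,0,-0.0875]},{"travel":[0.3155,0.0816,0.05],"turn":[0,0,-0.0875]},{"travel":[0.3155,0.0816,0.05],"turn":[0,0,-0.0875]},{"travel":[0.3155,0.0816,0.05],"turn":[0,0,-0.0875]},{"travel":[0.3155,0.0816,0.05],"turn":[0,0,-0.0875]},{"travel":[0.3155,0.0816,0.05],"turn":[0,0,-0.0875]},{"travel":[0.3155,0.0816,0.05],"turn":[0,0,-0.0875]},{"travel":[0.3155,0.0816,0.05],"turn":[0,0,-0.0875]},{"travel":[0.3155,0.0816,0.05],"turn":[0,0,-0.0875]}])

```text
time: 3.58
position: [629.3, 249.2, 197.8]
orientation: [[-0.323, 0.946, -0.003], [0.946, 0.323, -0.001], [-0.0, -0.003, -1.0]]
ft_force: [0.2, -0.4, 0.2]
gripper_width: 1.002
finger_force: 0.0
```

Call:
send_rows(steps=[{"travel":[0,0,0.04]},{"travel":[0,0,0.08]},{"travel":[0,0,0.105]},{"travel":[0,0,0.12]},{"travel":[0,0,0.125]},{"travel":[0,0,0.125]}])

```text
invalid input
```

Call:
send_rows(steps=[{"travel":[0,0,0]},{"travel":[0,0,0]},{"travel":[0,0,0]},{"travel":[0,0,0]},{"travel":[0,0,0]},{"travel":[0,0,0]},{"travel":[0,0,0]},{"travel":[0,0,0]},{"travel":[0,0,0]},{"travel":[0,0,0]}], claw=1, squeeze=60)

```text
invalid input
```

Turn seems to be required; resending with it.

Call:
send_rows(steps=[{"travel":[0,0,0.04],"turn":[0,0,0]},{"travel":[0,0,0.08],"turn":[0,0,0]},{"travel":[0,0,0.105],"turn":[0,0,0]},{"travel":[0,0,0.12],"turn":[0,0,0]},{"travel":[0,0,0.125],"turn":[0,0,0]},{"travel":[0,0,0.125],"turn":[0,0,0]}])

```text
time: 4.08
position: [629.0, 246.7, 73.9]
orientation: [[-0.32, 0.947, -0.001], [0.947, 0.32, -0.003], [-0.002, -0.002, -1.0]]
ft_force: [0.1, 0.6, -0.5]
gripper_width: 0.999
finger_force: 0.0
```

Call:
send_rows(steps=[{"travel":[0,0,0],"turn":[0,0,0]},{"travel":[0,0,0],"turn":[0,0,0]},{"travel":[0,0,0],"turn":[0,0,0]},{"travel":[0,0,0],"turn":[0,0,0]},{"travel":[0,0,0],"turn":[0,0,0]},{"travel":[0,0,0],"turn":[0,0,0]},{"travel":[0,0,0],"turn":[0,0,0]},{"travel":[0,0,0],"turn":[0,0,0]},{"travel":[0,0,0],"turn":[0,0,0]},{"travel":[0,0,0],"turn":[0,0,0]}], claw=1, squeeze=60)

```text
time: 4.92
position: [629.7, 250.7, 76.9]
orientation: [[-0.323, 0.946, 0.002], [0.946, 0.323, 0.001], [-0.0, 0.002, -1.0]]
ft_force: [-1.4, -1.1, 5.5]
gripper_width: 0.41
finger_force: 59.2
```

```bash
python3 - <<'E'
from h import *
C=json.load(open('cmd.json')); C['p'][2]-=125; print(C['p']); json.dump(C,open('cmd.json','w'))
mv([(628.7,250,205,1.9),(523.3,-21.7,205,1.9)])
E
```

```text
[628.7352844729052, 249.99775563444598, 75.0253418671478]
travel [0.0, -0.0, -0.13] turn [0.0, 0.0, -0.0] rows>= 4.0
travel [-0.2231, -0.1876, -0.13] turn [0.0, 0.0, -0.0] rows>= 8.0
```

Call:
send_rows(steps=[{"travel":[0,0,-0.03],"turn":[0,0,0]},{"travel":[0,0,-0.07],"turn":[0,0,0]},{"travel":[0,0,-0.11],"turn":[0,0,0]},{"travel":[-0.02,-0.017,-0.13],"turn":[0,0,0]},{"travel":[-0.05,-0.042,-0.13],"turn":[0,0,0]},{"travel":[-0.08,-0.067,-0.13],"turn":[0,0,0]},{"travel":[-0.11,-0.092,-0.13],"turn":[0,0,0]},{"travel":[-0.14,-0.117,-0.13],"turn":[0,0,0]},{"travel":[-0.17,-0.143,-0.13],"turn":[0,0,0]},{"travel":[-0.2,-0.168,-0.13],"turn":[0,0,0]},{"travel":[-0.2231,-0.1876,-0.13],"turn":[0,0,0]},{"travel":[-0.2231,-0.1876,-0.13],"turn":[0,0,0]}])

```text
time: 5.92
position: [520.0, -31.3, 203.5]
orientation: [[-0.312, 0.95, -0.005], [0.95, 0.312, -0.007], [-0.005, -0.007, -1.0]]
ft_force: [0.3, -0.9, -1.2]
gripper_width: 0.408
finger_force: 59.8
```

```bash
python3 - <<'E'
from h import *
np.set_printoptions(precision=1,suppress=True)
s=sense(); print(s['position'],s['gripper_width'],s['finger_force'],s['ft_force'])
ims=[]
for n in ['top','side']:
    c=cam(n); W=cloud(c); z=130
    np.savez(n+'1.npz',**c)
    for a,b,R in [(135,148,None),(133,160,20),(150,180,18)]:
        P=pts(W,523,-22,30,a,b)
        print(n,a,b,P.min(0) if len(P) else '',P.max(0) if len(P) else '',len(P), circ(P,R) if R and len(P)>20 else '')
    print('shank',circ(pts(W,522,-22,25,54,74),11.9))
    u,v=pix(c,[523,-22,130]); ims.append(cv2.resize(c['color'][v-65:v+65,u-65:u+65],(390,390),interpolation=cv2.INTER_CUBIC))
cv2.imwrite('pics/held.png',np.hstack(ims)[:,:,::-1])
E
```

```text
[520.  -31.3 203.5] 0.40772298291434417 59.79813873767853 [ 0.3 -0.9 -1.2]
top 135 148   0 
top 133 160   0 
top 150 180   0 h.py:21: RuntimeWarning: Mean of empty slice.
  r=least_squares(f,P[:,:2].mean(0),loss='soft_l1',f_scale=1.5); return r.x,np.median(abs(r.fun)),len(P)
  ret = um.true_divide(
Traceback (most recent call last):
  File "h.py", line 21, in circ
    r=least_squares(f,P[:,:2].mean(0),loss='soft_l1',f_scale=1.5); return r.x,np.median(abs(r.fun)),len(P)
ValueError: Initial guess is outside of provided bounds
```

```bash
python3 - <<'E'
from h import *
np.set_printoptions(precision=1,suppress=True)
for i in range(3): cam('top')
s=sense(); print(s['position'],s['orientation'])
for n in ['side']:
    c=cam(n); W=cloud(c)
    for a,b,R in [(132,148,20),(132,160,20),(172,182,18),(178,200,18)]:
        P=pts(W,523,-22,30,a,b)
        print(n,a,b,P.min(0) if len(P) else '',P.max(0) if len(P) else '',len(P), circ(P,R) if R and len(P)>20 else '')
    P=pts(W,522,-22,22,54,74); print('shank',len(P),circ(P,11.9) if len(P)>5 else '')
    u,v=pix(c,[523,-22,130]); cv2.imwrite('pics/held.png',cv2.resize(c['color'][v-75:v+75,u-75:u+75],(600,600),interpolation=cv2.INTER_CUBIC)[:,:,::-1]); print(u,v)
E
```

```text
[523.5 -20.3 205.1] [[-0.3  0.9  0. ]
 [ 0.9  0.3  0. ]
 [ 0.   0.  -1. ]]
side 132 148 [502.6 -40.  132.2] [541.5 -13.  147.8] 141 (array([522.8, -16.8]), np.float64(0.787988325154565), 141)
side 132 160 [502.6 -40.  132.2] [541.5 -13.  159.7] 233 (array([522.9, -16.1]), np.float64(1.036188213202852), 233)
side 172 182 [506.  -39.1 172.3] [540.7 -18.8 182. ] 74 (array([523.1, -17. ]), np.float64(0.7140094968930182), 74)
side 178 200 [494.4 -39.1 178.2] [550.1 -16.1 199.8] 191 (array([523. , -17.4]), np.float64(1.2088794933345426), 191)
shank 93 (array([522.7, -20. ]), np.float64(0.7962056811773035), 93)
283 207
```

View pics/held.png

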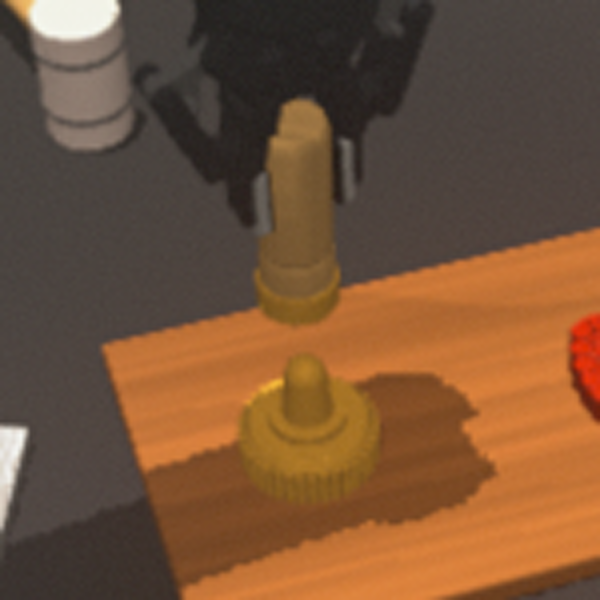

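The handle hangs upright in the grip, ferrule at crop (298,295), above the shank at (307,385). I'll check the lateral offset by projecting silhouettes.

```bash
python3 - <<'E'
from h import *
c=cam('side'); g=cv2.cvtColor(c['color'],cv2.COLOR_RGB2HSV)
E=c['extrinsics']
def pf(p):
    q=E@np.append(p,1); return c['cx']+c['fx']*q[0]/-q[2], c['cy']-c['fy']*q[1]/-q[2]
print('pred handle z135',pf([523,-21,135]),'z160',pf([523,-21,160]),'shank z70',pf([523,-22,70]),pf([523,-22,60]), 'per mm x',np.array(pf([524,-22,70]))-pf([523,-22,70]),'y',np.array(pf([523,-21,70]))-pf([523,-22,70]))
W=cloud(c)
# silhouettes: subpixel by row, depth step against background
for name,z,r0 in [('ferrule',135,26),('grip',158,26),('shank',72,17),('shank',64,17)]:
    u,v=pf([523,-21.5,z]); v=round(v)
    for vv in (v-1,v,v+1):
        row=W[vv,round(u)-r0:round(u)+r0+1]; m=(row[:,2]>z-14)&(np.hypot(row[:,0]-523,row[:,1]+21)<r0)
        k=np.where(m)[0]; print(name,z,vv,'u centre',round(u)-r0+k.mean() if len(k) else None,len(k),'pred',round(u,1))
E
```

```text
pred handle z135 (np.float64(282.8864485642579), np.float64(204.92256260588962)) z160 (np.float64(282.2722238281837), np.float64(195.47288140612034)) shank z70 (np.float64(284.47236440010306), np.float64(228.36154000424983)) (np.float64(284.69105305673475), np.float64(231.73245114107007)) per mm x [ 0.49705424 -0.07780358] y [-0.08603419 -0.36370454]
ferrule 135 204 u centre 282.0 21 pred 282.9
ferrule 135 205 u centre 282.0 21 pred 282.9
ferrule 135 206 u centre 282.5 20 pred 282.9
grip 158 195 u centre 282.0 19 pred 282.4
grip 158 196 u centre 282.0 19 pred 282.4
grip 158 197 u centre 282.0 19 pred 282.4
shank 72 226 u centre 284.0 11 pred 284.4
shank 72 227 u centre 284.0 11 pred 284.4
shank 72 228 u centre 284.5 12 pred 284.4
shank 64 229 u centre 284.5 12 pred 284.6
shank 64 230 u centre 284.5 12 pred 284.6
shank 64 231 u centre 285.5 14 pred 284.6
```

```bash
python3 - <<'E'
from h import *
mv([(523.8,-23.3,205,1.9),(523.8,-23.3,138,1.9)])
E
```

```text
travel [-0.0016, -0.0, 0.0] turn [0.0, 0.0, -0.0] rows>= 1.0
travel [-0.0016, -0.0, 0.067] turn [0.0, 0.0, -0.0] rows>= 2.0
```

Call:
send_rows(steps=[{"travel":[-0.0016,0,0.015],"turn":[0,0,0]},{"travel":[-0.0016,0,0.03],"turn":[0,0,0]},{"travel":[-0.0016,0,0.038],"turn":[0,0,0]},{"travel":[-0.0016,0,0.043],"turn":[0,0,0]},{"travel":[-0.0016,0,0.047],"turn":[0,0,0]},{"travel":[-0.0016,0,0.051],"turn":[0,0,0]},{"travel":[-0.0016,0,0.055],"turn":[0,0,0]},{"travel":[-0.0016,0,0.058],"turn":[0,0,0]},{"travel":[-0.0016,0,0.061],"turn":[0,0,0]},{"travel":[-0.0016,0,0.064],"turn":[0,0,0]},{"travel":[-0.0016,0,0.067],"turn":[0,0,0]},{"travel":[-0.0016,0,0.067],"turn":[0,0,0]}])

```text
time: 7.22
position: [523.7, -22.9, 137.5]
orientation: [[-0.323, 0.946, -0.0], [0.946, 0.323, 0.001], [0.001, 0.0, -1.0]]
ft_force: [1.0, 1.0, -2.0]
gripper_width: 0.404
finger_force: 59.8
```

Call:
send_rows(steps=[{"travel":[0,0,0.002],"turn":[0,0,0]},{"travel":[0,0,0.003],"turn":[0,0,0]},{"travel":[0,0,0.003],"turn":[0,0,0]}])

```text
time: 7.47
position: [523.9, -22.8, 135.0]
orientation: [[-0.323, 0.946, 0.0], [0.946, 0.323, 0.001], [0.0, 0.0, -1.0]]
ft_force: [-0.2, 1.3, -0.6]
gripper_width: 0.407
finger_force: 59.9
```

Call:
send_rows(steps=[{"travel":[0,0,0.003],"turn":[0,0,0]},{"travel":[0,0,0.003],"turn":[0,0,0]},{"travel":[0,0,0.003],"turn":[0,0,0]},{"travel":[0,0,0.003],"turn":[0,0,0]},{"travel":[0,0,0.003],"turn":[0,0,0]},{"travel":[0,0,0.003],"turn":[0,0,0]},{"travel":[0,0,0.003],"turn":[0,0,0]},{"travel":[0,0,0.003],"turn":[0,0,0]}], claw=-1)

```text
time: 8.13
position: [523.9, -23.3, 132.1]
orientation: [[-0.323, 0.946, 0.0], [0.946, 0.323, -0.0], [-0.0, 0.0, -1.0]]
ft_force: [-0.3, 1.2, 1.0]
gripper_width: 1.0
finger_force: 0.0
```

```bash
python3 - <<'E'
from h import *
C=json.load(open('cmd.json')); C['p'][2]-=6; json.dump(C,open('cmd.json','w'))
mv([(523.8,-23.3,225,1.9),(441,276.5,200,1.955)])
E
```

```text
travel [-0.0, -0.0, -0.093] turn [0.0, 0.0, -0.0] rows>= 3.0
travel [0.3104, 0.0185, -0.068] turn [0.0, 0.0, -0.0088] rows>= 8.0
```

Call:
send_rows(steps=[{"travel":[0,0,-0.03],"turn":[0,0,0]},{"travel":[0,0,-0.065],"turn":[0,0,0]},{"travel":[0,0,-0.09],"turn":[0,0,0]},{"travel":[0.03,0.002,-0.093],"turn":[0,0,0]},{"travel":[0.07,0.004,-0.09],"turn":[0,0,-0.0088]},{"travel":[0.11,0.006,-0.087],"turn":[0,0,-0.0088]},{"travel":[0.15,0.009,-0.083],"turn":[0,0,-0.0088]},{"travel":[0.19,0.011,-0.08],"turn":[0,0,-0.0088]},{"travel":[0.23,0.014,-0.075],"turn":[0,0,-0.0088]},{"travel":[0.27,0.016,-0.07],"turn":[0,0,-0.0088]},{"travel":[0.3,0.018,-0.068],"turn":[0,0,-0.0088]},{"travel":[0.3104,0.0185,-0.068],"turn":[0,0,-0.0088]}])

```text
time: 9.13
position: [437.7, 282.6, 200.2]
orientation: [[-0.383, 0.924, -0.001], [0.924, 0.383, 0.004], [0.004, 0.001, -1.0]]
ft_force: [0.7, 1.3, 0.7]
gripper_width: 0.998
finger_force: 0.0
```

```bash
python3 - <<'E'
from h import *
np.set_printoptions(precision=1,suppress=True)
cam('top')
for n in ['top','side']:
    c=cam(n); W=cloud(c)
    print(n,'butt',disc(W,523,-22,35,158,175),'grip',circ(pts(W,523,-22,40,100,150),18),circ(pts(W,523,-22,40,100,120),18),circ(pts(W,523,-22,40,135,155),18))
s=sense(); print(s['position'])
u,v=pix(c,[523,-22,100]); cv2.imwrite('pics/jam.png',cv2.resize(c['color'][v-60:v+60,u-60:u+60],(480,480),interpolation=cv2.INTER_CUBIC)[:,:,::-1])
E
```

```text
top butt (array([523.8, -22.7]), 17.64854621887207, array([523.7, -22.8, 165. ]), 254) grip (array([524.4, -22.2]), np.float64(0.08167826079859353), 44) (array([524.5, -22.3]), np.float64(0.14932545792509444), 15) (array([524.4, -22.2]), np.float64(0.0949178338883705), 17)
side butt (array([521.2, -22.2]), 18.2670841217041, array([521.7, -24.8, 166.7]), 245) grip (array([522.7, -19.3]), np.float64(0.7241910028247283), 337) (array([522.6, -19.4]), np.float64(0.7101889484098365), 129) (array([522.7, -19.2]), np.float64(0.6413964748692464), 135)
[440.8 276.7 200. ]
```

View pics/jam.png

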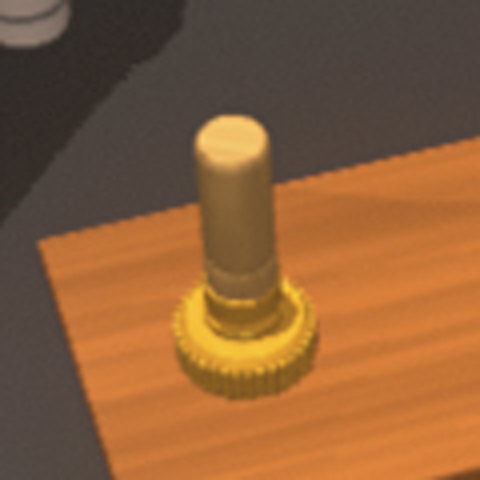

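The handle stands straight on the shank, butt at crop (233,140), measured 166 mm high, so it is jammed about 6 mm short of home. Now the mallet.

Call:
send_rows(steps=[{"travel":[0,0,0.035],"turn":[0,0,0]},{"travel":[0,0,0.07],"turn":[0,0,0]},{"travel":[0,0,0.1],"turn":[0,0,0]},{"travel":[0,0,0.125],"turn":[0,0,0]},{"travel":[0,0,0.138],"turn":[0,0,0]},{"travel":[0,0,0.142],"turn":[0,0,0]},{"travel":[0,0,0.142],"turn":[0,0,0]},{"travel":[0,0,0.142],"turn":[0,0,0]}])

```text
time: 9.95
position: [442.5, 276.3, 59.2]
orientation: [[-0.373, 0.928, 0.002], [0.928, 0.373, 0.001], [-0.0, 0.002, -1.0]]
ft_force: [0.7, -0.5, 0.3]
gripper_width: 0.998
finger_force: 0.0
```

Call:
send_rows(steps=[{"travel":[0,0,0],"turn":[0,0,0]},{"travel":[0,0,0],"turn":[0,0,0]},{"travel":[0,0,0],"turn":[0,0,0]},{"travel":[0,0,0],"turn":[0,0,0]},{"travel":[0,0,0],"turn":[0,0,0]},{"travel":[0,0,0],"turn":[0,0,0]},{"travel":[0,0,0],"turn":[0,0,0]},{"travel":[0,0,0],"turn":[0,0,0]}], claw=1, squeeze=100)

```text
time: 10.62
position: [441.9, 276.9, 59.6]
orientation: [[-0.375, 0.927, 0.002], [0.927, 0.375, -0.0], [-0.001, 0.002, -1.0]]
ft_force: [-0.6, -0.7, 6.9]
gripper_width: 0.588
finger_force: 102.7
```

```bash
python3 - <<'E'
from h import *
C=json.load(open('cmd.json')); C['p'][2]-=142; print(C['p']); json.dump(C,open('cmd.json','w'))
mv([(441,276.5,300,1.955),(523.9,-22.5,255,1.955)])
E
```

```text
[441.0096144653436, 276.473898225364, 58.015367035927255]
travel [0.0, 0.0, -0.242] turn [0.0, 0.0, 0.0] rows>= 6.0
travel [-0.3083, -0.0352, -0.197] turn [0.0, 0.0, 0.0] rows>= 9.0
```

Call:
send_rows(steps=[{"travel":[0,0,-0.02],"turn":[0,0,0]},{"travel":[0,0,-0.05],"turn":[0,0,0]},{"travel":[0,0,-0.085],"turn":[0,0,0]},{"travel":[0,0,-0.12],"turn":[0,0,0]},{"travel":[0,0,-0.155],"turn":[0,0,0]},{"travel":[0,0,-0.185],"turn":[0,0,0]},{"travel":[-0.02,-0.0023,-0.197],"turn":[0,0,0]},{"travel":[-0.05,-0.0057,-0.197],"turn":[0,0,0]},{"travel":[-0.08,-0.0091,-0.197],"turn":[0,0,0]},{"travel":[-0.11,-0.0126,-0.197],"turn":[0,0,0]},{"travel":[-0.14,-0.016,-0.197],"turn":[0,0,0]},{"travel":[-0.16,-0.0183,-0.197],"turn":[0,0,0]}])

```text
time: 11.62
position: [483.9, 117.0, 254.2]
orientation: [[-0.372, 0.928, -0.001], [0.928, 0.372, -0.003], [-0.003, -0.002, -1.0]]
ft_force: [0.8, -0.6, -3.5]
gripper_width: 0.589
finger_force: 104.7
```

Call:
send_rows(steps=[{"travel":[-0.02,-0.0023,0],"turn":[0,0,0]},{"travel":[-0.05,-0.0057,0],"turn":[0,0,0]},{"travel":[-0.08,-0.0091,0],"turn":[0,0,0]},{"travel":[-0.11,-0.0126,0],"turn":[0,0,0]},{"travel":[-0.135,-0.0154,0],"turn":[0,0,0]},{"travel":[-0.1483,-0.0169,0],"turn":[0,0,0]},{"travel":[-0.1483,-0.0169,0],"turn":[0,0,0]},{"travel":[-0.1483,-0.0169,0.01],"turn":[0,0,0]},{"travel":[-0.1483,-0.0169,0.02],"turn":[0,0,0]},{"travel":[-0.1483,-0.0169,0.025],"turn":[0,0,0]},{"travel":[-0.1483,-0.0169,0.025],"turn":[0,0,0]},{"travel":[-0.1483,-0.0169,0.025],"turn":[0,0,0]}])

```text
time: 12.62
position: [523.0, -21.0, 229.0]
orientation: [[-0.377, 0.926, -0.002], [0.926, 0.377, 0.001], [0.001, -0.002, -1.0]]
ft_force: [0.9, -1.0, -4.0]
gripper_width: 0.588
finger_force: 104.7
```

```bash
python3 - <<'E'
from h import *
np.set_printoptions(precision=1,suppress=True)
c=cam('side'); W=cloud(c); s=sense(); print(s['position'],s['ft_force'],s['gripper_width'])
P=pts(W,524,-22,60,150,280); print(circ(pts(W,524,-22,40,178,205),26),'grip',circ(pts(W,523,-22,40,100,150),18))
Q=pts(W,524,-22,300,185,235);Q=Q[(Q[:,1]>20)]; print(len(Q),Q[np.argsort(Q[:,1])][::20])
u,v=pix(c,[523,20,140]); cv2.imwrite('pics/tap0.png',cv2.resize(c['color'][v-80:v+80,u-80:u+80],(560,560),interpolation=cv2.INTER_CUBIC)[:,:,::-1])
E
```

```text
[523.7 -21.3 229.7] [-0.1  0.2 -4.1] 0.5883113692700207
(array([523. , -18.1]), np.float64(0.7197821032472511), 304) grip (array([522.8, -19.1]), np.float64(0.6681167588889121), 334)
283 [[488.8  40.3 218. ]
 [492.7  52.3 221.9]
 [475.3  91.  223. ]
 [464.3  97.1 220.1]
 [473.3 103.6 225.6]
 [467.8 107.  223.9]
 [459.1 111.2 210.1]
 [470.8 117.  223.1]
 [459.8 120.6 224.5]
 [454.3 124.9 222.2]
 [460.9 129.7 224.8]
 [457.5 134.3 224.3]
 [458.2 139.1 225.4]
 [446.5 144.2 221.1]
 [451.4 153.4 220.9]]
```

View pics/tap0.png

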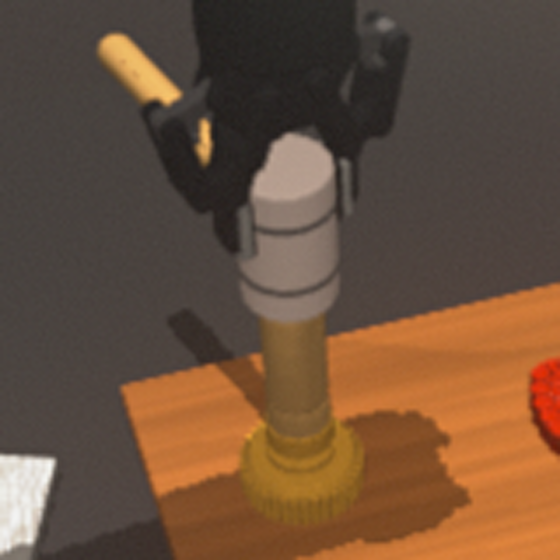

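The mallet is level and centred over the butt, head at crop (290,230). Its lower face is about 6 mm above the butt. Pressing down in small steps.

Call:
send_rows(steps=[{"travel":[0,0,0.002],"turn":[0,0,0]},{"travel":[0,0,0.004],"turn":[0,0,0]},{"travel":[0,0,0.005],"turn":[0,0,0]},{"travel":[0,0,0.006],"turn":[0,0,0]},{"travel":[0,0,0.007],"turn":[0,0,0]},{"travel":[0,0,0.0075],"turn":[0,0,0]},{"travel":[0,0,0.0075],"turn":[0,0,0]}])

```text
time: 13.25
position: [524.8, -22.3, 223.4]
orientation: [[-0.375, 0.927, 0.002], [0.927, 0.375, 0.0], [-0.001, 0.002, -1.0]]
ft_force: [0.2, 0.1, 2.5]
gripper_width: 0.591
finger_force: 104.5
```

Call:
send_rows(steps=[{"travel":[0,0,0.0005],"turn":[0,0,0]},{"travel":[0,0,0.001],"turn":[0,0,0]},{"travel":[0,0,0.0015],"turn":[0,0,0]},{"travel":[0,0,0.0015],"turn":[0,0,0]}])

```text
time: 13.58
position: [524.8, -22.4, 221.7]
orientation: [[-0.375, 0.927, 0.002], [0.927, 0.375, 0.0], [-0.001, 0.002, -1.0]]
ft_force: [0.2, -0.1, 4.9]
gripper_width: 0.589
finger_force: 104.5
```

Call:
send_rows(steps=[{"travel":[0,0,0.0005],"turn":[0,0,0]},{"travel":[0,0,0.001],"turn":[0,0,0]},{"travel":[0,0,0.0015],"turn":[0,0,0]},{"travel":[0,0,0.002],"turn":[0,0,0]},{"travel":[0,0,0.002],"turn":[0,0,0]}])

```text
time: 14.0
position: [524.8, -22.4, 219.9]
orientation: [[-0.375, 0.927, 0.002], [0.927, 0.375, -0.0], [-0.001, 0.002, -1.0]]
ft_force: [0.5, 1.5, 5.7]
gripper_width: 0.589
finger_force: 104.6
```

Call:
send_rows(steps=[{"travel":[0,0,0.0005],"turn":[0,0,0]},{"travel":[0,0,0.001],"turn":[0,0,0]},{"travel":[0,0,0.0015],"turn":[0,0,0]},{"travel":[0,0,0.0015],"turn":[0,0,0]}])

```text
time: 14.33
position: [525.0, -22.4, 219.6]
orientation: [[-0.375, 0.927, 0.002], [0.927, 0.375, -0.001], [-0.001, 0.001, -1.0]]
ft_force: [-2.6, -0.3, 11.9]
gripper_width: 0.592
finger_force: 105.4
```

Call:
send_rows(steps=[{"travel":[0,0,0.0005],"turn":[0,0,0]},{"travel":[0,0,0.001],"turn":[0,0,0]},{"travel":[0,0,0.001],"turn":[0,0,0]}])

```text
time: 14.58
position: [525.1, -22.4, 219.5]
orientation: [[-0.375, 0.927, 0.002], [0.927, 0.375, -0.001], [-0.002, 0.001, -1.0]]
ft_force: [-3.7, 0.7, 17.0]
gripper_width: 0.588
finger_force: 106.1
```

```bash
python3 - <<'E'
from h import *
np.set_printoptions(precision=1,suppress=True)
c=cam('side'); W=cloud(c); s=sense(); print(s['position'],s['ft_force'])
# ferrule gap: depth of visible column below; look for collar/ferrule rows
u,v=pix(c,[524,-40,60]); cv2.imwrite('pics/tap1.png',cv2.resize(c['color'][v-40:v+30,u-40:u+40],(800,700)[:2] and (640,560),interpolation=cv2.INTER_CUBIC)[:,:,::-1])
E
```

```text
[525.2 -22.4 219.6] [-3.9  0.7 15.2]
```

It stopped at TCP 219.5 under about 20 N, so the mallet face is at about 160 mm, which is home. Lifting off and returning the mallet.

```bash
python3 - <<'E'
from h import *
C=json.load(open('cmd.json')); C['p'][2]=216.5; print(C['p']); json.dump(C,open('cmd.json','w'))
mv([(523.9,-22.5,255,1.955),(441,276.5,255,1.955)])
E
```

```text
[523.9530792715921, -22.521671019740097, 216.5]
travel [0.0, -0.0, -0.0385] turn [0.0, 0.0, 0.0] rows>= 1.0
travel [0.3083, 0.0352, -0.0385] turn [0.0, 0.0, 0.0] rows>= 8.0
```

Call:
send_rows(steps=[{"travel":[0,0,-0.005],"turn":[0,0,0]},{"travel":[0,0,-0.015],"turn":[0,0,0]},{"travel":[0,0,-0.0385],"turn":[0,0,0]},{"travel":[0.01,0.0011,-0.0385],"turn":[0,0,0]},{"travel":[0.04,0.0046,-0.0385],"turn":[0,0,0]},{"travel":[0.07,0.008,-0.0385],"turn":[0,0,0]},{"travel":[0.1,0.0114,-0.0385],"turn":[0,0,0]},{"travel":[0.13,0.0148,-0.0385],"turn":[0,0,0]},{"travel":[0.16,0.0183,-0.0385],"turn":[0,0,0]},{"travel":[0.19,0.0217,-0.0385],"turn":[0,0,0]},{"travel":[0.22,0.0251,-0.0385],"turn":[0,0,0]},{"travel":[0.25,0.0285,-0.0385],"turn":[0,0,0]}])

```text
time: 15.63
position: [454.6, 221.0, 253.4]
orientation: [[-0.375, 0.927, -0.002], [0.927, 0.375, -0.001], [-0.0, -0.002, -1.0]]
ft_force: [0.6, 0.1, -3.3]
gripper_width: 0.59
finger_force: 104.8
```

Call:
send_rows(steps=[{"travel":[0.03,0.0034,0],"turn":[0,0,0]},{"travel":[0.05,0.0057,0],"turn":[0,0,0]},{"travel":[0.0583,0.0067,0],"turn":[0,0,0]},{"travel":[0.0583,0.0067,0.03],"turn":[0,0,0]},{"travel":[0.0583,0.0067,0.065],"turn":[0,0,0]},{"travel":[0.0583,0.0067,0.1],"turn":[0,0,0]},{"travel":[0.0583,0.0067,0.13],"turn":[0,0,0]},{"travel":[0.0583,0.0067,0.155],"turn":[0,0,0]},{"travel":[0.0583,0.0067,0.17],"turn":[0,0,0]},{"travel":[0.0583,0.0067,0.18],"turn":[0,0,0]},{"travel":[0.0583,0.0067,0.185],"turn":[0,0,0]},{"travel":[0.0583,0.0067,0.185],"turn":[0,0,0]}])

```text
time: 16.63
position: [441.1, 276.1, 69.5]
orientation: [[-0.374, 0.927, -0.001], [0.927, 0.374, -0.0], [-0.0, -0.001, -1.0]]
ft_force: [0.5, 1.2, -2.7]
gripper_width: 0.589
finger_force: 104.9
```

Call:
send_rows(steps=[{"travel":[0,0,0.003],"turn":[0,0,0]},{"travel":[0,0,0.006],"turn":[0,0,0]},{"travel":[0,0,0.008],"turn":[0,0,0]},{"travel":[0,0,0.01],"turn":[0,0,0]},{"travel":[0,0,0.0105],"turn":[0,0,0]},{"travel":[0,0,0.0105],"turn":[0,0,0]}])

```text
time: 17.13
position: [441.3, 276.5, 59.8]
orientation: [[-0.375, 0.927, 0.001], [0.927, 0.375, 0.0], [-0.0, 0.001, -1.0]]
ft_force: [0.0, -0.6, -3.3]
gripper_width: 0.591
finger_force: 104.9
```

Call:
send_rows(steps=[{"travel":[0,0,0],"turn":[0,0,0]},{"travel":[0,0,0],"turn":[0,0,0]},{"travel":[0,0,0],"turn":[0,0,0]},{"travel":[0,0,0],"turn":[0,0,0]},{"travel":[0,0,0],"turn":[0,0,0]},{"travel":[0,0,0],"turn":[0,0,0]},{"travel":[0,0,-0.02],"turn":[0,0,0]},{"travel":[0,0,-0.055],"turn":[0,0,0]},{"travel":[0,0,-0.09],"turn":[0,0,0]},{"travel":[0,0,-0.125],"turn":[0,0,0]},{"travel":[0,0,-0.16],"turn":[0,0,0]},{"travel":[0,0,-0.17],"turn":[0,0,0]}], claw=-1)

```text
time: 18.13
position: [443.5, 279.1, 235.3]
orientation: [[-0.375, 0.927, 0.009], [0.927, 0.375, 0.004], [0.001, 0.01, -1.0]]
ft_force: [0.2, 1.2, 0.0]
gripper_width: 0.998
finger_force: 0.0
```

```bash
python3 - <<'E'
from h import *
np.set_printoptions(precision=1,suppress=True)
for n in ['top','side']:
    c=cam(n); W=cloud(c)
    print(n,'butt',disc(W,523,-22,35,152,172),'grip',circ(pts(W,523,-22,40,95,145),18),'skirt rim',disc(W,524,-22,45,40,46)[:2])
    print(' mallet top',disc(W,441,276,60,79,95)[2:])
s=sense(); print(s['position'])
json.dump({'p':[441.0,276.5,229.5],'R':Rdown(1.955).tolist()},open('cmd.json','w'))
mv([(470,127,235,1.3)]); mv([(524,-22.5,235,0.6)])
E
```

```text
top butt (array([523.9, -22.7]), 17.573564529418945, array([523.7, -22.9, 158.5]), 249) grip (array([524.6, -22.3]), np.float64(0.1303414730410779), 38) skirt rim (array([522.5, -23.3]), 35.09453201293945)
 mallet top (array([442.3, 274.9,  84.5]), 503)
side butt (array([523.6, -21.4]), 18.690093994140625, array([522.2, -24.4, 159.9]), 247) grip (array([522.9, -19.2]), np.float64(0.6515223694844874), 334) skirt rim (array([523.2, -21.5]), 35.78590774536133)
 mallet top (array([441.7, 273.7,  87. ]), 304)
[442.7 277.8 232.4]
travel [-0.1495, -0.0291, -0.0055] turn [0.0, 0.0, 0.1042] rows>= 6.0
travel [-0.1296, 0.0919, 0.0] turn [0.0, 0.0, 0.1115] rows>= 6.0
```

Butt height is now 158.5 (top) and 159.9 (side), about 6.6 mm lower than before, so the handle is home. The mallet is standing again. Now to grasp the handle.

Call:
send_rows(steps=[{"travel":[-0.03,-0.006,-0.0055],"turn":[0,0,0.02]},{"travel":[-0.06,-0.012,-0.0055],"turn":[0,0,0.04]},{"travel":[-0.09,-0.018,-0.0055],"turn":[0,0,0.06]},{"travel":[-0.12,-0.024,-0.0055],"turn":[0,0,0.08]},{"travel":[-0.1495,-0.0291,-0.0055],"turn":[0,0,0.1]},{"travel":[-0.1495,-0.0291,-0.0055],"turn":[0,0,0.1042]},{"travel":[-0.1495,-0.0291,-0.0055],"turn":[0,0,0.1042]}])

```text
time: 18.82
position: [469.1, 123.5, 232.4]
orientation: [[0.273, 0.962, -0.005], [0.962, -0.273, -0.001], [-0.003, -0.004, -1.0]]
ft_force: [0.8, 0.4, -0.0]
gripper_width: 1.002
finger_force: 0.0
```

Call:
send_rows(steps=[{"travel":[-0.03,0.021,0],"turn":[0,0,0.019]},{"travel":[-0.055,0.039,0],"turn":[0,0,0.038]},{"travel":[-0.08,0.057,0],"turn":[0,0,0.057]},{"travel":[-0.105,0.074,0],"turn":[0,0,0.076]},{"travel":[-0.12,0.085,0],"turn":[0,0,0.095]},{"travel":[-0.1296,0.0919,0],"turn":[0,0,0.1115]},{"travel":[-0.1296,0.0919,0],"turn":[0,0,0.1115]},{"travel":[-0.1296,0.0919,0],"turn":[0,0,0.1115]},{"travel":[-0.1296,0.0919,0],"turn":[0,0,0.1115]}])

```text
time: 19.57
position: [523.2, -20.0, 234.0]
orientation: [[0.822, 0.569, -0.002], [0.569, -0.822, 0.001], [-0.001, -0.002, -1.0]]
ft_force: [0.2, -0.1, -0.4]
gripper_width: 1.001
finger_force: 0.0
```

Call:
send_rows(steps=[{"travel":[0,0,0.02],"turn":[0,0,0]},{"travel":[0,0,0.05],"turn":[0,0,0]},{"travel":[0,0,0.08],"turn":[0,0,0]},{"travel":[0,0,0.1],"turn":[0,0,0]},{"travel":[0,0,0.107],"turn":[0,0,0]},{"travel":[0,0,0.107],"turn":[0,0,0]},{"travel":[0,0,0.107],"turn":[0,0,0]}])

```text
time: 20.15
position: [524.3, -21.1, 128.5]
orientation: [[0.824, 0.567, 0.001], [0.567, -0.824, 0.001], [0.001, -0.0, -1.0]]
ft_force: [-0.7, -0.1, 0.1]
gripper_width: 1.003
finger_force: 0.0
```

Call:
send_rows(steps=[{"travel":[0,0,0],"turn":[0,0,0]},{"travel":[0,0,0],"turn":[0,0,0]},{"travel":[0,0,0],"turn":[0,0,0]},{"travel":[0,0,0],"turn":[0,0,0]},{"travel":[0,0,0],"turn":[0,0,0]},{"travel":[0,0,0],"turn":[0,0,0]},{"travel":[0,0,0],"turn":[0,0,0]},{"travel":[0,0,0],"turn":[0,0,0]}], claw=1, squeeze=70)

```text
time: 20.82
position: [524.6, -21.9, 129.0]
orientation: [[0.825, 0.565, 0.001], [0.565, -0.825, 0.0], [0.001, 0.0, -1.0]]
ft_force: [-2.2, 2.0, 6.5]
gripper_width: 0.407
finger_force: 68.9
```

```bash
python3 - <<'E'
from h import *
C=json.load(open('cmd.json')); C['p'][2]-=107; print(C['p']); json.dump(C,open('cmd.json','w'))
# to over the bay high enough to clear the stamps (150 tall)
mv([(524,-22.5,305,.6)]); mv([(546.1,-289.3,305,-.109)])
E
```

```text
[523.9840110482526, -22.452861022104827, 128.0]
travel [-0.0, 0.0, -0.177] turn [0.0, 0.0, -0.0] rows>= 5.0
travel [-0.1324, 0.2328, 0.0] turn [0.0, 0.0, 0.1128] rows>= 7.0
```

Call:
send_rows(steps=[{"travel":[0,0,-0.003],"turn":[0,0,0]},{"travel":[0,0,-0.01],"turn":[0,0,0]},{"travel":[0,0,-0.022],"turn":[0,0,0]},{"travel":[0,0,-0.039],"turn":[0,0,0]},{"travel":[0,0,-0.058],"turn":[0,0,0]},{"travel":[0,0,-0.078],"turn":[0,0,0]},{"travel":[0,0,-0.1],"turn":[0,0,0]},{"travel":[0,0,-0.122],"turn":[0,0,0]},{"travel":[0,0,-0.142],"turn":[0,0,0]},{"travel":[0,0,-0.16],"turn":[0,0,0]},{"travel":[0,0,-0.172],"turn":[0,0,0]},{"travel":[0,0,-0.177],"turn":[0,0,0]}])

```text
time: 21.82
position: [525.0, -22.5, 307.5]
orientation: [[0.826, 0.564, 0.004], [0.564, -0.826, -0.001], [0.003, 0.003, -1.0]]
ft_force: [-0.3, -0.8, -2.8]
gripper_width: 0.408
finger_force: 69.7
```

Call:
send_rows(steps=[{"travel":[-0.005,0.009,0],"turn":[0,0,0.008]},{"travel":[-0.015,0.026,0],"turn":[0,0,0.018]},{"travel":[-0.028,0.049,0],"turn":[0,0,0.03]},{"travel":[-0.043,0.075,0],"turn":[0,0,0.042]},{"travel":[-0.058,0.102,0],"turn":[0,0,0.054]},{"travel":[-0.073,0.129,0],"turn":[0,0,0.066]},{"travel":[-0.088,0.155,0],"turn":[0,0,0.078]},{"travel":[-0.102,0.18,0],"turn":[0,0,0.09]},{"travel":[-0.115,0.203,0],"turn":[0,0,0.101]},{"travel":[-0.126,0.221,0],"turn":[0,0,0.108]},{"travel":[-0.1324,0.2328,0],"turn":[0,0,0.1128]},{"travel":[-0.1324,0.2328,0],"turn":[0,0,0.1128]}])

```text
time: 22.82
position: [544.8, -294.0, 303.8]
orientation: [[0.993, -0.115, -0.002], [-0.115, -0.993, -0.001], [-0.002, 0.002, -1.0]]
ft_force: [0.3, -1.2, -3.6]
gripper_width: 0.401
finger_force: 69.9
```

```bash
python3 - <<'E'
from h import *
np.set_printoptions(precision=1,suppress=True)
cam('top');cam('top')
c=cam('side'); W=cloud(c); s=sense(); print(s['position'],s['ft_force'],s['orientation'])
a=circ(pts(W,546,-289,40,247,272),18); k=pts(W,546,-289,50,185,235); print('grip',a,'head',len(k),k.min(0),k.max(0))
print('skirt',circ(pts(W,546,-289,50,198,212),36))
for l,x,y in [('sq',455,-278),('small',636,-298)]: print(l,circ(pts(W,x,y,35,85,130),18))
hsv=cv2.cvtColor(c['color'],cv2.COLOR_RGB2HSV); red=((hsv[...,0]<6)|(hsv[...,0]>174))&(hsv[...,1]>180)&(hsv[...,2]>60)
Q=W[red]; Q=Q[(np.hypot(Q[:,0]-546,Q[:,1]+289)<46)&(Q[:,2]<20)]; print('mat',len(Q), Q.min(0),Q.max(0))
u,v=pix(c,[546,-289,130]); cv2.imwrite('pics/over.png',cv2.resize(c['color'][max(0,v-120):v+120,u-120:u+120],(600,600),interpolation=cv2.INTER_CUBIC)[:,:,::-1])
E
```

```text
[ 546.6 -286.8  304.6] [ 0.4  0.7 -3.7] [[ 1.  -0.1 -0. ]
 [-0.1 -1.   0. ]
 [-0.  -0.  -1. ]]
grip (array([ 545.2, -285.4]), np.float64(0.5461086184908499), 268) head 1297 [ 509.3 -321.5  192.1] [ 580.7 -251.4  235. ]
skirt (array([ 545.3, -283.7]), np.float64(0.7710606273523446), 248)
sq (array([ 454.6, -277.4]), np.float64(0.38589948119762596), 328)
small (array([ 635.7, -297.4]), np.float64(0.42424109725779857), 323)
mat 1043 [ 506.8 -323.3    4.8] [ 582.6 -249.9   13.6]
```

View pics/over.png

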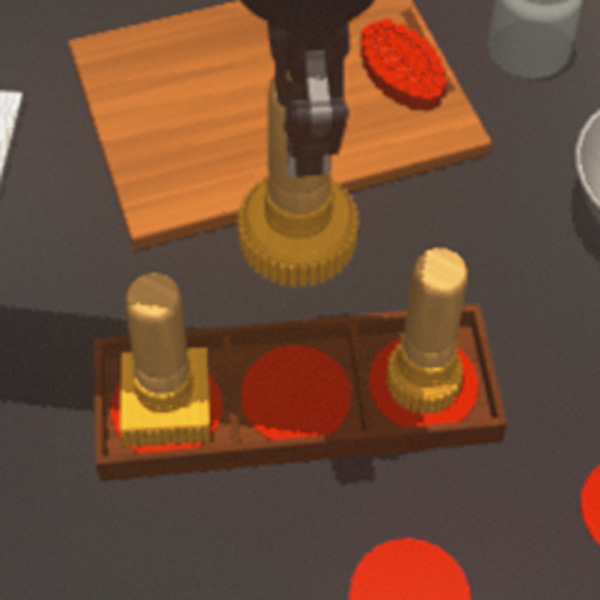

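The stamp hangs upright over the empty bay, head at crop (298,225) above the mat at (297,392). The neighbours haven't moved. Shifting y by −1.5 mm and lowering.

```bash
python3 - <<'E'
from h import *
mv([(546.3,-290.8,305,-.109),(546.3,-290.8,124,-.109)])
E
```

```text
travel [0.0004, 0.0014, 0.0] turn [0.0, 0.0, -0.0] rows>= 1.0
travel [0.0004, 0.0014, 0.181] turn [0.0, 0.0, -0.0] rows>= 5.0
```

Call:
send_rows(steps=[{"travel":[0,0.0015,0.005],"turn":[0,0,0]},{"travel":[0,0.0015,0.02],"turn":[0,0,0]},{"travel":[0,0.0015,0.04],"turn":[0,0,0]},{"travel":[0,0.0015,0.065],"turn":[0,0,0]},{"travel":[0,0.0015,0.09],"turn":[0,0,0]},{"travel":[0,0.0015,0.11],"turn":[0,0,0]},{"travel":[0,0.0015,0.13],"turn":[0,0,0]},{"travel":[0,0.0015,0.145],"turn":[0,0,0]},{"travel":[0,0.0015,0.152],"turn":[0,0,0]},{"travel":[0,0.0015,0.155],"turn":[0,0,0]},{"travel":[0,0.0015,0.155],"turn":[0,0,0]},{"travel":[0,0.0015,0.155],"turn":[0,0,0]}])

```text
time: 23.97
position: [547.0, -290.6, 151.2]
orientation: [[0.994, -0.108, 0.002], [-0.108, -0.994, -0.001], [0.002, 0.0, -1.0]]
ft_force: [0.1, -0.5, -3.2]
gripper_width: 0.404
finger_force: 70.0
```

Call:
send_rows(steps=[{"travel":[0,0,0.005],"turn":[0,0,0]},{"travel":[0,0,0.01],"turn":[0,0,0]},{"travel":[0,0,0.015],"turn":[0,0,0]},{"travel":[0,0,0.02],"turn":[0,0,0]},{"travel":[0,0,0.024],"turn":[0,0,0]},{"travel":[0,0,0.027],"turn":[0,0,0]},{"travel":[0,0,0.029],"turn":[0,0,0]},{"travel":[0,0,0.03],"turn":[0,0,0]},{"travel":[0,0,0.03],"turn":[0,0,0]}])

```text
time: 24.72
position: [545.9, -290.8, 119.7]
orientation: [[0.994, -0.109, -0.0], [-0.109, -0.994, 0.0], [-0.0, -0.0, -1.0]]
ft_force: [-0.2, 0.4, -2.4]
gripper_width: 0.405
finger_force: 70.0
```

Call:
send_rows(steps=[{"travel":[0,0,0.0005],"turn":[0,0,0]},{"travel":[0,0,0.001],"turn":[0,0,0]},{"travel":[0,0,0.0015],"turn":[0,0,0]},{"travel":[0,0,0.0015],"turn":[0,0,0]},{"travel":[0,0,0.0015],"turn":[0,0,0]}])

```text
time: 25.13
position: [546.4, -291.0, 119.2]
orientation: [[0.994, -0.109, 0.001], [-0.109, -0.994, -0.0], [0.001, 0.0, -1.0]]
ft_force: [0.0, -0.0, 1.3]
gripper_width: 0.405
finger_force: 69.9
```

Touched down, with the force changing from −3 to +1.3 N. Releasing and rising.

Call:
send_rows(steps=[{"travel":[0,0,0],"turn":[0,0,0]},{"travel":[0,0,0],"turn":[0,0,0]},{"travel":[0,0,0],"turn":[0,0,0]},{"travel":[0,0,0],"turn":[0,0,0]},{"travel":[0,0,0],"turn":[0,0,0]},{"travel":[0,0,0],"turn":[0,0,0]},{"travel":[0,0,0],"turn":[0,0,0]},{"travel":[0,0,-0.02],"turn":[0,0,0]},{"travel":[0,0,-0.05],"turn":[0,0,0]},{"travel":[0,0,-0.085],"turn":[0,0,0]},{"travel":[0,0,-0.12],"turn":[0,0,0]},{"travel":[0,0,-0.15],"turn":[0,0,0]}], claw=-1)

```text
time: 26.13
position: [546.3, -290.9, 270.9]
orientation: [[0.994, -0.109, 0.002], [-0.109, -0.994, -0.001], [0.002, 0.001, -1.0]]
ft_force: [0.7, -0.7, -0.6]
gripper_width: 1.003
finger_force: 0.0
```

Call:
send_rows(steps=[{"travel":[-0.03,-0.03,0],"turn":[0,0,0]},{"travel":[-0.05,-0.05,0],"turn":[0,0,0]},{"travel":[-0.07,-0.07,0],"turn":[0,0,0]},{"travel":[-0.09,-0.09,0],"turn":[0,0,0]},{"travel":[-0.1,-0.1,0],"turn":[0,0,0]},{"travel":[-0.1,-0.1,0],"turn":[0,0,0]},{"travel":[-0.1,-0.1,0],"turn":[0,0,0]},{"travel":[-0.1,-0.1,0],"turn":[0,0,0]}])

```text
time: 26.8
position: [458.0, -181.6, 268.8]
orientation: [[0.994, -0.11, 0.001], [-0.11, -0.994, -0.001], [0.001, 0.001, -1.0]]
ft_force: [-0.3, 0.2, -0.8]
gripper_width: 0.998
finger_force: 0.0
```

```bash
python3 - <<'E'
from h import *
np.set_printoptions(precision=1,suppress=True)
for n in ['top','side']:
    c=cam(n); W=cloud(c)
    for l,x,y in [('sq',455,-278),('big',546,-290),('small',636,-298)]: print(n,l,circ(pts(W,x,y,35,85,130),18),'butt',disc(W,x,y,35,138,160)[2:])
    P=pts(W,546,-290,60,28,45); print(' skirt',disc(W,546,-290,45,28,36)[:2],'mallet',disc(W,441,276,60,79,95)[2:])
u,v=pix(c,[546,-290,60]); cv2.imwrite('pics/end.png',cv2.resize(c['color'][v-80:v+80,u-110:u+110],(770,560),interpolation=cv2.INTER_CUBIC)[:,:,::-1])
s=sense(); print(s['time'],s['position'],s['gripper_width'])
E
```

```text
h.py:21: RuntimeWarning: Mean of empty slice.
  r=least_squares(f,P[:,:2].mean(0),loss='soft_l1',f_scale=1.5); return r.x,np.median(abs(r.fun)),len(P)
  ret = um.true_divide(
Traceback (most recent call last):
  File "h.py", line 21, in circ
    r=least_squares(f,P[:,:2].mean(0),loss='soft_l1',f_scale=1.5); return r.x,np.median(abs(r.fun)),len(P)
ValueError: Initial guess is outside of provided bounds
```

The arm hides the square stamp from the top camera, so I'll use the side camera.

```bash
python3 - <<'E'
from h import *
np.set_printoptions(precision=1,suppress=True)
for n,L in [('top',[('big',546,-290),('small',636,-298)]),('side',[('sq',455,-278),('big',546,-290),('small',636,-298)])]:
    c=cam(n); W=cloud(c)
    for l,x,y in L:
        P,Q=pts(W,x,y,35,85,130),pts(W,x,y,35,138,160); print(n,l,circ(P,18) if len(P)>5 else 0,'butt',Q.mean(0) if len(Q) else 0,len(Q))
    if n=='side': print(' mallet',disc(W,441,276,60,79,95)[2:])
u,v=pix(c,[546,-290,60]); cv2.imwrite('pics/end.png',cv2.resize(c['color'][v-80:v+80,u-110:u+110],(770,560),interpolation=cv2.INTER_CUBIC)[:,:,::-1])
s=sense(); print(s['time'],s['position'])
E
```

```text
top big (array([ 547.4, -290.6]), np.float64(0.22236260183133183), 17) butt [ 549.6 -289.4  148.9] 207
top small (array([ 637.6, -300.7]), np.float64(0.3277659881937076), 93) butt [ 635.7 -298.6  148.1] 247
side sq (array([ 454.7, -277.3]), np.float64(0.43327502380762795), 324) butt [ 454.2 -282.4  149.3] 412
side big (array([ 545.8, -287.2]), np.float64(0.43642745658149096), 313) butt [ 544.6 -292.1  149.3] 407
side small (array([ 635.7, -297.3]), np.float64(0.44109825141847914), 322) butt [ 633.6 -302.1  149.3] 393
 mallet (array([416.3, 274.2,  83.4]), 1)
26.95 [ 458.  -181.7  268.5]
```

View pics/end.png

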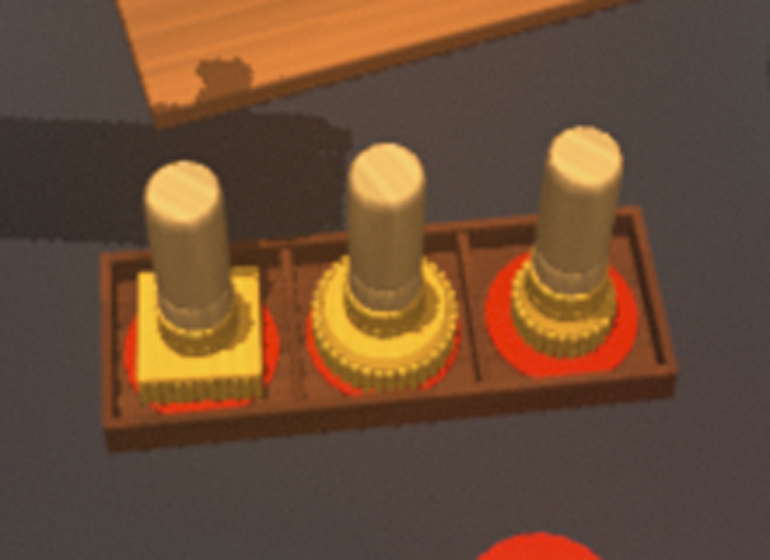

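The big stamp stands upright at crop (386,300), centred on its mat between the two undisturbed stamps. Its butt is at about 150 mm, so the handle is still home. The arm now hides the mallet from the side camera, but it was seen standing after its release.

```bash
python3 -c "
from h import *
print(order.job_done())"
```

```text
the job is handed in; nothing more can be done
None
```

The job is handed in: the handle is tapped home on the big ravioli stamp, the mallet is back standing where it was, and the stamp stands upright on the mat in the empty bay with the other two stamps unmoved, at about 27 s of the 72 s allowed.

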